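Seat the sample carrier on its kinematic base and load it by cap colour

ROBOT

A 7-joint arm with a two-finger parallel gripper is mounted at the origin on a cart in front of the work surface, level with it; the furniture and walls round the work are solid. World frame = base frame: x ahead of the robot, y to its left, z up, the work surface at z = 0. Lengths are in m, angles in rad, forces in N, time in s.
With the tool pointing down it reaches from about 0.35 to 0.9 m from the base axis. Payload 8.1 kg.
Tool frame: the origin (TCP) lies between the finger pads; the fingertips stand 11 mm ahead of it and the grasp point (between the pads) lies 8 mm behind it; z points along the fingers, y is the line along which they close (so a half turn about z gives the same grasp; the last joint's range is limited). The gripper opens to 92 mm and grips with 3 to 60 N. Pads are 19 mm wide; open, the fingers measure 130 mm over their backs; the gripper's body (75 mm by 190 mm) begins 47 mm behind the grasp point.
Start: joints at [-1.273, 0.434, 0.025, 1.573, -0.012, 1.134, -0.075], TCP at [0.244, 0.575, 0.238] pointing down, gripper open.
Joint ranges: [-2.62, 2.62], [-0.44, 2.09], [-1.27, 1.32], [0.08, 2.57], [-1.32, 4.46], [0.12, 2], [-2.74, 2.74]. Speed limits (rad/s): [2.22, 2.22, 3.01, 3.01, 3.14, 3.14, 3.14].

INTERFACE

Orientations are given as a 3x3 rotation matrix whose columns are the frame's x, y, z axes.
In Python, from station import robot, planner, status, cams, finish_job gives the robot as it stands. Calls block until the motion is done:
- robot.reach(position, orientation): joint-space move of the TCP to a pose.
- robot.move_straight(position, vel=0.15, rot=None): straight line of the TCP; rot=None keeps the orientation; vel is the mean speed in m/s.
- robot.move_joints(angles): joint-space move.
- robot.grip(opening, f_grip=None): opening from 0.0 (shut) to 1.0 (fully open); f_grip is the grip in N (None keeps the last); returns when the fingers have stopped.
- robot.sleep(seconds).
- planner.ik(position, orientation): joint angles nearest the present ones, or None.
- status.read_state(): the state.
- cams.grab_frame(name): name is "side" or "top" or "wrist"; returns a dict with "pixels" (384x512x3 uint8, red, green, blue), "range_z" (384x512 float32, m along the optical axis (not along the pixel's ray), 0 where there is no reading), "fov_y" (degrees; the focal length in pixels is half the picture's height over the tangent of half this angle, whatever the lens; pixels are square), "cx", "cy" (the principal point, pixels), "world_from_camera" (4x4, takes a point from camera to world coordinates); the wrist camera has in their place "mount" (4x4, takes a point from camera to tool coordinates, whose origin is the TCP and whose axes are the flange's). Camera axes: x right, y up, looking along -z (the intrinsics and any distortion apply to the point x, -y, -z); pixel columns grow to the right and rows downward; lengths in m; the calibration is good to about 2 mm. A picture is of the moment at which its call begins: read the wrist's pose just before it.
A pose or a line that the arm cannot do raises robot.PlanningError and nothing moves.
- finish_job(): hands the job in; it is judged then, once.
The state is a dict: "t": time; "qpos": joint angles; "joint_velocities": joint speeds; "effort": joint torques, N m; "ee_pos": TCP position; "orientation": TCP orientation; "force": force on the tool from outside, world axes, zero at the start; "ft_torque": the same for the moment, N m; "gripper_width": opening from 0.0 (shut) to 1.0 (fully open); "grasp_force": force on a finger pad.
Only numpy, scipy, OpenCV 4.12 (cv2) and the standard library are available. Lean on these libraries where they do the work, as an engineer would, in place of code of your own. Each camera call takes 0.05 s, during which the arm holds its last target. There are 200 camera calls.

TASK

Pick up the sample carrier by its black handle and settle it on the aluminium base with its three ball feet fully home, one in the cone, one in the vee groove and one on the flat pad, so that the blue bin lies over the blue stripe. Only when it is seated, stand every sample jar upright in the bin of its cap's colour, blue in blue and red in red, and last press the green start button right down and let go. At the end the carrier must still be fully seated with all jars standing in their bins.

Things in the scene. Friction and masses are not known exactly. Their poses are not given: they have to be found in the camera images.
- carrier_handle (a point): centre of the carrier's black handle, an upright rib fixed in the middle of its plate: 20 mm along x, 26 mm along y, 30 mm high (this point is 15 mm above the plate top, 45 mm above the bench at the start). Take it from above, fingers closing along x; beside it in x the plate is clear of walls over 40 mm of y. Carrier axes: y to the blue bin, z up.
- foot_cone (a point): centre of one of the carrier's three 16 mm steel ball feet: the one for the cone seat; in the carrier's axes at x = -38 mm, y = +66 mm from the handle, 37 mm below the handle's centre
- foot_groove (a point): centre of one of the carrier's three 16 mm steel ball feet: the one for the vee groove seat; in the carrier's axes at x = -38 mm, y = -66 mm from the handle, 37 mm below the handle's centre
- foot_flat (a point): centre of one of the carrier's three 16 mm steel ball feet: the one for the flat pad; in the carrier's axes at x = +42 mm, y = 0 from the handle, 37 mm below the handle's centre
- bin_blue (a point): centre of the floor of the blue bin on the carrier, 57 mm along +y from the handle and 15 mm below its centre; inside 124 mm (x) by 66 mm (y), walls 16 mm high and 4 mm thick, open at the top, carrier axes. Holds two jars one behind the other in x (e.g. at x = -31 and +31 mm).
- bin_red (a point): the same for the red bin, 57 mm along -y from the handle
- seat_cone (a point): on the fixed base: where the ball's centre lies when home in the cone seat, 27 mm above the bench. The cone is 22 mm wide at its mouth (2 mm above this point), walls at 55 degrees to the level: a ball lowered within 5 mm of its middle slides home. Axes are the base's; the seated carrier has the same axes.
- seat_groove (a point): on the base: where the ball's centre lies when home in the vee groove, 132 mm along the base's -y from seat_cone; the groove runs along y, 44 mm long, and has the cone's section
- seat_flat (a point): on the base: where the ball's centre lies when home on the flat round pad (30 mm across), 80 mm along +x and 66 mm along -y from seat_cone. When all three are home the carrier handle's centre is 64 mm above the bench, over the point 38 mm along the base's +x and 66 mm along its -y from seat_cone.
- jar_blue_1_mid (a point): centre, half-way up, of a sample jar with white body and blue screw cap: an upright cylinder 48 mm across and 54 mm high, 90 g, heavy glass foot, axis z; stands loose on the bench to the right at the start. May be absent in a run. Shut and rigid.
- jar_blue_2_mid (a point): centre, half-way up, of a sample jar with white body and blue screw cap: an upright cylinder 48 mm across and 54 mm high, 90 g, heavy glass foot, axis z; stands loose on the bench to the right at the start. May be absent in a run. Shut and rigid.
- jar_red_1_mid (a point): centre, half-way up, of a sample jar with white body and red screw cap: an upright cylinder 48 mm across and 54 mm high, 90 g, heavy glass foot, axis z; stands loose on the bench to the right at the start. May be absent in a run. Shut and rigid.
- jar_red_2_mid (a point): centre, half-way up, of a sample jar with white body and red screw cap: an upright cylinder 48 mm across and 54 mm high, 90 g, heavy glass foot, axis z; stands loose on the bench to the right at the start. May be absent in a run. Shut and rigid.
- start_button_top (a point): centre of the top of the green start button, 36 mm across, 52 mm above the bench, on a fixed grey box 70 x 70 x 30 mm; it is pushed straight down
- start_button (a joint): travel of the start button in m: 0 up, 0.006 right down (pressed above 0.0045); a spring returns it, about 5 N holds it right down
- carrier: the loose carrier, an aluminium plate 136 mm (x) by 190 mm (y) by 8 mm with two bins and three ball feet, 0.7 kg, balanced about the handle; origin under the handle's centre, 45 mm below it, level with the balls' undersides. On the bench its plate's underside is 22 mm and its top 30 mm up.
- base: the fixed base, an aluminium plate 130 mm (x) by 190 mm (y) by 10 mm on the bench; origin at the centre of its underside, under the seated carrier's handle. A blue stripe runs along its +y edge beside the cone, a red one along its -y edge beside the groove. Seat rims stand 29 mm above the bench.
There are look-alikes about, which are no part of the job. Leave any pink or yellow look-alike of the part that bears jar_blue_1_mid alone.

How it is judged:
On the way, in this order (a step that is already met when the one before it is completed fails the run):
1. the carrier rests with all three balls home in their seats, let go (distance between foot_cone and seat_cone below 0.004 m and distance between foot_groove and seat_groove below 0.004 m and distance between foot_flat and seat_flat below 0.004 m and angle between carrier_handle's own z axis and vertical below 0.04 rad and contact force between the fingers and carrier below 0.1 N and linear speed of carrier below 0.02 m/s), for 0.3 s.
2. every jar stands in the bin of its cap's colour, on the seated carrier (distance between foot_cone and seat_cone below 0.004 m and distance between foot_groove and seat_groove below 0.004 m and distance between foot_flat and seat_flat below 0.004 m and angle between carrier_handle's own z axis and vertical below 0.04 rad and x of jar_blue_1_mid in the frame of bin_blue between -0.042 and 0.042 m and y of jar_blue_1_mid in the frame of bin_blue between -0.014 and 0.014 m and z of jar_blue_1_mid in the frame of bin_blue between 0.021 and 0.033 m and angle between each of jar_blue_1_mid, jar_blue_2_mid, jar_red_1_mid, jar_red_2_mid's own z axis and vertical below 0.15 rad and x of jar_blue_2_mid in the frame of bin_blue between -0.042 and 0.042 m and y of jar_blue_2_mid in the frame of bin_blue between -0.014 and 0.014 m and z of jar_blue_2_mid in the frame of bin_blue between 0.021 and 0.033 m and x of jar_red_1_mid in the frame of bin_red between -0.042 and 0.042 m and y of jar_red_1_mid in the frame of bin_red between -0.014 and 0.014 m and z of jar_red_1_mid in the frame of bin_red between 0.021 and 0.033 m and x of jar_red_2_mid in the frame of bin_red between -0.042 and 0.042 m and y of jar_red_2_mid in the frame of bin_red between -0.014 and 0.014 m and z of jar_red_2_mid in the frame of bin_red between 0.021 and 0.033 m), for 0.3 s.
3. the start button is pressed right down (value of joint start_button above 0.0045 m), for 0.05 s.
At the end, for the whole second after the job is handed in: Carrier at rest, each ball within 4 mm of home, level within 0.04 rad; every jar present upright within 0.15 rad on the floor of the bin of its colour (within 42 mm in x, 14 mm in y of its centre); button up again (under 2 mm) after a press past 4.5 mm (all of step 2 and value of joint start_button below 0.002 m and linear speed of carrier below 0.02 m/s); the robot touches nothing.
It fails at once if the carrier is tipped by more than 0.4 rad (angle between carrier_handle's own z axis and vertical above 0.4 rad).
Of jar_blue_1, jar_blue_2, jar_red_1, jar_red_2 only 3 to 4 are there at a start; the rules pass over those that are not, and their reading is None.
At some moment in a run one of jar_blue_1, jar_blue_2, jar_red_1, jar_red_2 may be knocked a few centimetres aside while the robot is not near it.
It also fails if it takes over 210 s, if anything falls off the work surface, if the arm or the gripper's body presses on something with over 40 N, if the wrist force passes 120 N, or if a joint passes its speed limit or range.

## Working session

There is one attempt and no reset: what is moved stays moved. The work goes in short steps, each a Python script; the robot and the scene stay as the last script left them, time stands still between calls to the robot, and variables do not carry over. Pictures are saved under pics/ and viewed, at most 14 in all, crops included, and the job is handed in when it is done.

```bash
mkdir -p pics; ls
cat > h.py <<'E'
import numpy as np, cv2
from station import robot, planner, status, cams, finish_job
def grab(name, save=None):
    s=status.read_state(); f=cams.grab_frame(name)
    if name=="wrist":
        T=np.eye(4); T[:3,:3]=np.array(s["orientation"]); T[:3,3]=s["ee_pos"]
        f["world_from_camera"]=T@np.array(f["mount"])
    if save: cv2.imwrite(save,f["pixels"][:,:,::-1])
    return f
def cloud(f):
    z=f["range_z"]; H,W=z.shape; fl=H/2/np.tan(np.radians(f["fov_y"])/2)
    v,u=np.mgrid[:H,:W]
    P=np.stack([(u-f["cx"])/fl*z,-(v-f["cy"])/fl*z,-z],-1)
    T=np.array(f["world_from_camera"]); w=P@T[:3,:3].T+T[:3,3]; w[z==0]=np.nan
    return w
def load(n):
    d=np.load(n,allow_pickle=True); return d["f"].item()
E
python3 - <<'E'
from h import *
for n in("top","side"):
    f=grab(n,f"pics/{n}0.png"); np.savez(f"{n}0.npz",f=f)
    print(n,{k:(v if k not in("pixels","range_z") else v.shape) for k,v in f.items()})
s=status.read_state();print(s)
E
```

```text
pics
top {'pixels': (384, 512, 3), 'range_z': (384, 512), 'fov_y': 57.87180277244685, 'cx': 255.78543689224568, 'cy': 192.12281064317082, 'world_from_camera': array([[ 9.50540726e-04,  9.92360556e-01, -1.23367836e-01,
         4.27347178e-01],
       [-9.99607329e-01, -2.51202093e-03, -2.79083922e-02,
        -4.01454923e-02],
       [-2.80050902e-02,  1.23345922e-01,  9.91968497e-01,
         1.10097973e+00],
       [ 0.00000000e+00,  0.00000000e+00,  0.00000000e+00,
         1.00000000e+00]])}
side {'pixels': (384, 512, 3), 'range_z': (384, 512), 'fov_y': 42.691570743736435, 'cx': 255.94268011501586, 'cy': 191.05004993565805, 'world_from_camera': array([[ 0.89531912,  0.20047865, -0.39775869, -0.20679884],
       [-0.44478596,  0.45021694, -0.77425458, -1.42790823],
       [ 0.02385619,  0.87012241,  0.49225793,  0.95356025],
       [ 0.        ,  0.        ,  0.        ,  1.        ]])}
{'t': 0.1, 'qpos': array([-1.27258335,  0.43515528,  0.02496589,  1.57402826, -0.01161486,
        1.134016  , -0.07510321]), 'joint_velocities': array([ 9.69861011e-05, -1.63591669e-03, -1.24242004e-03, -2.85956786e-03,
       -7.81933819e-04,  6.92725673e-04, -9.16388471e-04]), 'effort': array([ 2.46931129e-03, -6.69124246e+01,  9.87823494e-01, -3.15143824e+01,
       -6.05521398e-02,  3.74909362e-02,  1.00277398e-04]), 'ee_pos': array([0.2437142 , 0.57502146, 0.23701356]), 'orientation': array([[-9.20715973e-01,  3.90233114e-01, -4.61878641e-04],
       [ 3.90233370e-01,  9.20714936e-01, -1.38692868e-03],
       [-1.15966934e-04, -1.45720785e-03, -9.99998932e-01]]), 'force': array([-0.11849014,  0.03259154,  0.348981  ]), 'ft_torque': array([-0.0124195 , -0.00200477, -0.01768534]), 'grasp_force': 0.0, 'gripper_width': 0.9987948961384646}
```

View pics/top0.png

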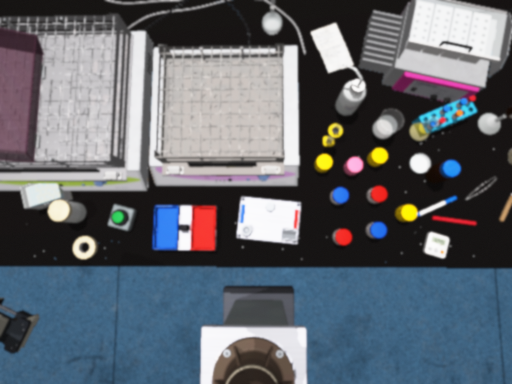

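View pics/side0.png

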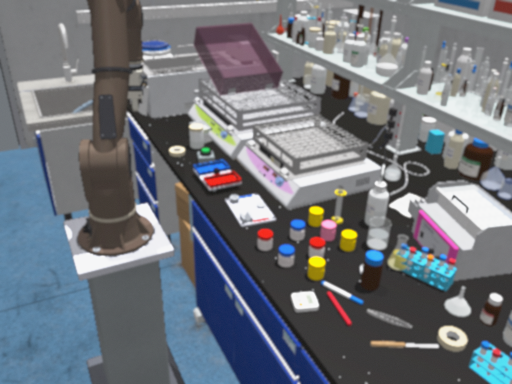

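The top view shows the carrier at about (184,227) with its handle at (184,228), the base at (269,220) with its blue stripe on the left, and the green button at (118,216).

Candidates by cap:
- **Blue:** (340,196) and (377,230). The one at (451,168) is a taller brown bottle in the side view, so I reject it.
- **Red:** (377,194) and (343,237).
- **Yellow, pink and white:** (324,162), (379,156), (408,212), (355,165) and (420,163) are look-alikes to leave alone.

Run:
```python
from h import *
f=load("top0.npz"); w=cloud(f); im=f["pixels"]
hsv=cv2.cvtColor(im,cv2.COLOR_RGB2HSV)
def blobs(lo,hi,name):
    m=cv2.inRange(hsv,lo,hi); n,l,st,c=cv2.connectedComponentsWithStats(m)
    for i in range(1,n):
        if st[i,4]>40:
            p=w[l==i]; print(name,st[i,4],c[i].round(1),np.nanmedian(p,0).round(4),"zmax",np.nanpercentile(p[:,2],95).round(3))
blobs((100,120,90),(125,255,255),"blue");blobs((0,150,90),(8,255,255),"red");blobs((172,150,90),(180,255,255),"red2");blobs((50,100,60),(85,255,255),"green")
for u,v in((184,228),(269,220),(244,210),(290,210),(330,260),(200,258)): print(u,v,w[v,u].round(4))
c=cv2.resize(im[180:260,90:310],None,fx=3.6,fy=3.6,interpolation=cv2.INTER_CUBIC)
c2=cv2.resize(im[140:260,310:470],None,fx=3.6,fy=3.6,interpolation=cv2.INTER_CUBIC)
cv2.imwrite("pics/c1.png",c[:,:,::-1]);cv2.imwrite("pics/c2.png",c2[:,:,::-1])
```

```text
blue 59 [462.9 101.4] [ 0.8299 -0.6364  0.0811] zmax 0.085
blue 55 [446. 108.] [ 0.8079 -0.5844  0.0811] zmax 0.085
blue 304 [450.7 168. ] [ 0.6195 -0.5713  0.1085] zmax 0.112
blue 238 [340.5 194.6] [ 0.5496 -0.2677  0.0532] zmax 0.056
blue 66 [450.9 199. ] [ 0.5401 -0.6186  0.008 ] zmax 0.014
blue 1161 [165.  226.9] [0.4525 0.2703 0.0307] zmax 0.046
blue 251 [378.4 229.6] [ 0.4434 -0.376   0.0534] zmax 0.057
blue 46144 [262.9 322.5] [-0.0175 -0.1991 -0.7999] zmax -0.792
red 238 [379.  193.4] [ 0.5538 -0.3834  0.0534] zmax 0.057
red 1090 [203.7 227.4] [0.4526 0.1502 0.0304] zmax 0.046
red 244 [343.6 236.5] [ 0.4226 -0.273   0.0538] zmax 0.057
red2 240 [454.  220.1] [ 0.4748 -0.6228  0.0092] zmax 0.014
green 138 [117.9 216.8] [0.4825 0.4109 0.0509] zmax 0.055
184 228 [0.4489 0.2046 0.0597]
269 220 [ 0.475  -0.051   0.0081]
244 210 [0.5061 0.0274 0.0136]
290 210 [ 0.5062 -0.1169  0.0107]
330 260 [ 3.516e-01 -2.396e-01  3.000e-04]
200 258 [ 0.3564  0.166  -0.0016]
```

View pics/c1.png

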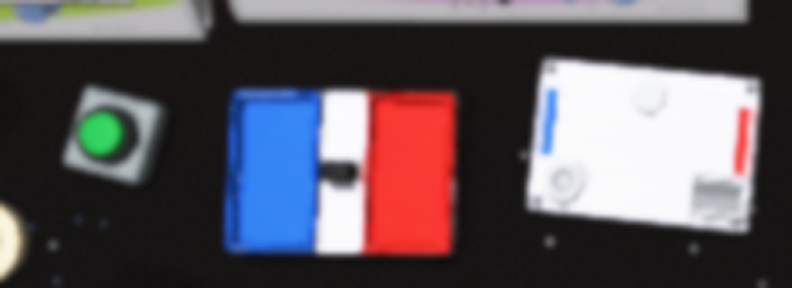

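The crop shows the carrier nearly square to the axes, blue to the left, with its handle at about (340,172). The base is turned slightly clockwise: cone at (565,182), groove at (717,195), pad at (649,97), blue stripe at (549,122). Next I'll take close views from the wrist.

```bash
cat >> h.py <<'E'
def Rd(a):
    y=np.array([np.cos(a),np.sin(a),0]); z=np.array([0,0,-1.]); return np.stack([np.cross(y,z),y,z],1)
E
python3 - <<'E'
from h import *
q0=status.read_state()["qpos"]
print(cams.grab_frame("wrist")["mount"].round(3))
for p,n in(((0.45,0.21,0.30),"wc"),((0.47,-0.05,0.30),"wb")):
    best=None
    for a in(0,np.pi):
        q=planner.ik(p,Rd(a)); print(n,a,None if q is None else np.round(q,2))
        if q is not None and (best is None or abs(q[6])<abs(best[0][6])): best=(q,a)
    robot.reach(p,Rd(best[1]))
    f=grab("wrist",f"pics/{n}.png"); np.savez(f"{n}.npz",f=f)
    print(status.read_state()["ee_pos"],status.read_state()["t"])
a=cv2.imread("pics/wc.png");b=cv2.imread("pics/wb.png")
cv2.imwrite("pics/wcb.png",cv2.resize(np.vstack([a,b]),None,fx=.78,fy=.78))
E
```

```text
[[ 0.     0.954  0.301  0.082]
 [ 1.    -0.    -0.     0.001]
 [-0.     0.301 -0.954 -0.147]
 [ 0.     0.     0.     1.   ]]
wc 0 [-0.92  0.17  0.44  1.81 -0.08  1.18 -0.45]
wc 3.141592653589793 [-0.44  0.18 -0.12  1.77  0.02  1.19  2.57]
[0.44949999 0.21166435 0.29963742] 1.7667
wb 0 [-0.58  0.13  0.66  1.87 -0.09  1.17  0.11]
wb 3.141592653589793 None
[ 0.47038464 -0.04798851  0.29982435] 2.8333
```

View pics/wcb.png

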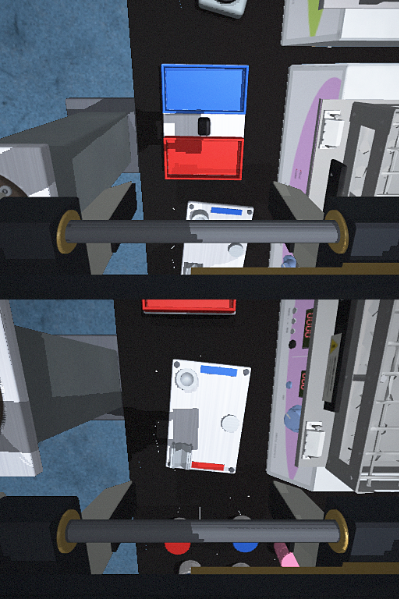

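The upper half shows the carrier whole, with its handle at about (204,126) in the halved picture. The lower half shows the whole base: cone at (186,380), pad at (229,422), groove at (182,455), blue stripe toward the carrier. I'll fit poses from the clouds.

Run:
```python
from h import *
def rect(p):
    (c,s,a)=cv2.minAreaRect((p[:,:2]*1000).astype(np.float32)); return np.round(c,1),np.round(s,1),round(a,2)
f=load("wc.npz"); w=cloud(f); im=f["pixels"]; hsv=cv2.cvtColor(im,cv2.COLOR_RGB2HSV)
reg=(abs(w[...,0]-.455)<.11)&(abs(w[...,1]-.21)<.13)
top=reg&(w[...,2]>.041)&(w[...,2]<.051)
col=(hsv[...,1]>120)
for n,m in(("blue",(abs(hsv[...,0].astype(int)-112)<14)),("red",((hsv[...,0]<9)|(hsv[...,0]>170)))):
    p=w[reg&col&m&(w[...,2]>.022)&(w[...,2]<.052)]; print(n,rect(p)); p=w[top&col&m]; print(n,"rim",rect(p),np.median(p[:,2]))
hm=reg&(w[...,2]>.052)&(w[...,2]<.07); p=w[hm]; print("handle",rect(p),np.median(p[:,2]),p.min(0),p.max(0),len(p))
f=load("wb.npz"); w=cloud(f); im=f["pixels"]; hsv=cv2.cvtColor(im,cv2.COLOR_RGB2HSV)
reg=(abs(w[...,0]-.475)<.09)&(abs(w[...,1]+.05)<.12)
m=(reg&(w[...,2]>.006)&(w[...,2]<.035)).astype(np.uint8); m=cv2.morphologyEx(m,cv2.MORPH_OPEN,np.ones((5,5)))
n,l,st,c=cv2.connectedComponentsWithStats(m); i=1+st[1:,4].argmax(); p=w[l==i]; print("base",rect(p),"floor z",np.nanmedian(w[reg&(w[...,2]<.005)][:,2]),"plate z",np.median(p[:,2]))
for n,k in(("blue",abs(hsv[...,0].astype(int)-112)<14),("red",(hsv[...,0]<9)|(hsv[...,0]>170))):
    p=w[(l==i)&k&(hsv[...,1]>130)]; print(n,rect(p),len(p))
hi=((l==i)&(w[...,2]>.021)).astype(np.uint8); n,l2,st,c=cv2.connectedComponentsWithStats(hi)
for j in range(1,n):
    if st[j,4]>60: p=w[l2==j]; p=p[p[:,2]>np.percentile(p[:,2],90)-.006]; print("seat",st[j,4],c[j].round(),rect(p),np.percentile(p[:,2],95).round(4))
v,u=np.where(l==i);print(u.min(),u.max(),v.min(),v.max())
cv2.imwrite("pics/base.png",cv2.resize(im[v.min():v.max(),u.min():u.max(),::-1],None,fx=4,fy=4,interpolation=2))
```

```text
blue (array([453.1, 264.4]), array([ 81.4, 132.1]), 89.39)
blue rim (array([453.1, 268.2]), array([ 73.9, 132.1]), 89.39) 0.04526480204698291
red (array([452.8, 170.1]), array([106.5, 133.4]), 88.13)
red rim (array([452.2, 170.1]), array([106.8, 132.1]), 89.28) 0.04511154661202724
handle (array([452.6, 211.9]), array([18.5, 25. ]), 0.1) 0.05907402037036197 [0.44337845 0.19940155 0.05215762] [0.46189465 0.22436775 0.06126679] 327
base (array([477.3, -46.3]), array([189.5, 130.1]), 84.25) floor z -0.00011016238332095529 plate z 0.010053075099639985
blue (array([497.2,  35.9]), array([11.7, 59.5]), 84.39) 441
red (array([ 480.5, -131.2]), array([12.5, 58.1]), 84.85) 311
seat 531 [239. 102.] (array([446. ,  23.1]), array([32.8, 32.8]), 9.24) 0.0297
seat 278 [223. 200.] (array([ 421., -107.]), array([43.9, 11.2]), 84.2) 0.0294
seat 265 [240. 202.] (array([ 444.7, -109.3]), array([43.7, 11. ]), 84.29) 0.0294
213 321 77 222
```

View pics/base.png

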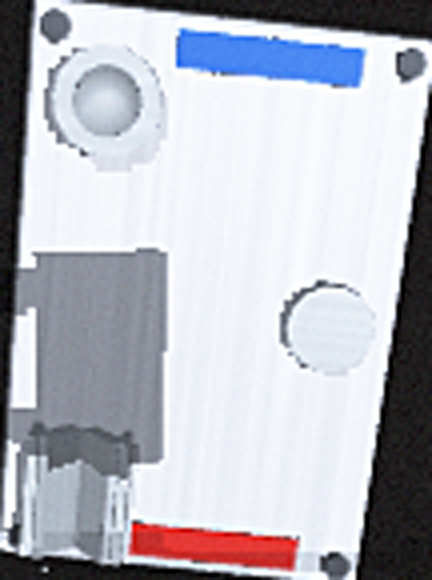

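Cone to groove measures 132 mm (as specified), the base is yawed -5.75°, and the seated handle goes at (0.477,-0.046), which agrees with the centre of the base outline. The carrier's handle is at (0.4528,0.2116), yawed -0.6°. I'll check clearance to the instruments, then pick.

Run:
```python
from h import *
w=cloud(load("top0.npz"))
for y0,y1 in((.1,.3),(-.2,.1)):
  for z in(.05,.09,.13):
    m=(w[...,1]>y0)&(w[...,1]<y1)&(w[...,2]>z)&(w[...,0]>.35)&(w[...,0]<1); print(y0,z,np.nanpercentile(w[m][:,0],1).round(3))
a=np.radians(-.6); p=np.array([.4528,.2116,.044])
robot.grip(1.0,40)
robot.reach(p+[0,0,.12],Rd(a))
robot.move_straight(p+[0,0,.03],vel=.12); robot.move_straight(p,vel=.05)
s=status.read_state(); print(s["ee_pos"],s["force"])
robot.grip(0.0,40); s=status.read_state(); print(s["gripper_width"],s["grasp_force"],s["force"],s["ft_torque"])
robot.move_straight(p+[0,0,.03],vel=.05)
s=status.read_state(); print(s["ee_pos"],s["gripper_width"],s["grasp_force"],s["force"],s["ft_torque"],s["t"])
```

```text
0.1 0.05 0.584
0.1 0.09 0.605
0.1 0.13 0.611
-0.2 0.05 0.586
-0.2 0.09 0.6
-0.2 0.13 0.613
[0.45286119 0.21151869 0.04394982] [-0.22469971 -0.01804173  0.36103228]
0.21648347041094199 40.00020503997803 [-0.8882412   0.16598278  1.45059959] [-0.09230754  0.23159285  0.03690576]
[0.45264572 0.21163169 0.07398959] 0.21845713638490705 39.99842941761017 [-0.84075446  0.07434678 -7.75533729] [-0.07476219  0.10292455  0.01118521] 7.6917
```

Run:
```python
from h import *
a=np.radians(-5.75); t=np.array([.4772,-.0464,.062])
s=status.read_state(); p=s["ee_pos"]
robot.move_straight([p[0],p[1],.13],vel=.12)
robot.move_straight([t[0],t[1],.13],vel=.12,rot=Rd(a))
robot.move_straight(t+[0,0,.02],vel=.08)
robot.sleep(.3); F0=status.read_state()["force"][2]; print("F0",F0)
f=grab("side","pics/s1.png"); 
im=f["pixels"]; cv2.imwrite("pics/s1c.png",cv2.resize(im[150:250,190:310,::-1],None,fx=5,fy=5,interpolation=2))
f=grab("wrist"); np.savez("w1.npz",f=f); w=cloud(f); hsv=cv2.cvtColor(f["pixels"],cv2.COLOR_RGB2HSV)
m=(abs(hsv[...,0].astype(int)-112)<14)&(hsv[...,1]>120)&(w[...,2]>.03)&(w[...,2]<.12)&(abs(w[...,0]-.47)<.12)&(abs(w[...,1]-.02)<.1)
p=w[m&(w[...,2]>np.nanpercentile(w[m][:,2],50))]; print(cv2.minAreaRect((p[:,:2]*1000).astype(np.float32)),np.percentile(p[:,2],[5,50,95]),status.read_state()["ee_pos"])
```

```text
F0 -7.873776629992696
((503.44549560546875, -5.743339538574219), (101.64253997802734, 175.50570678710938), 84.2896957397461) [0.06886188 0.07402761 0.08432164] [ 0.47730494 -0.04635234  0.08219967]
```

View pics/s1c.png

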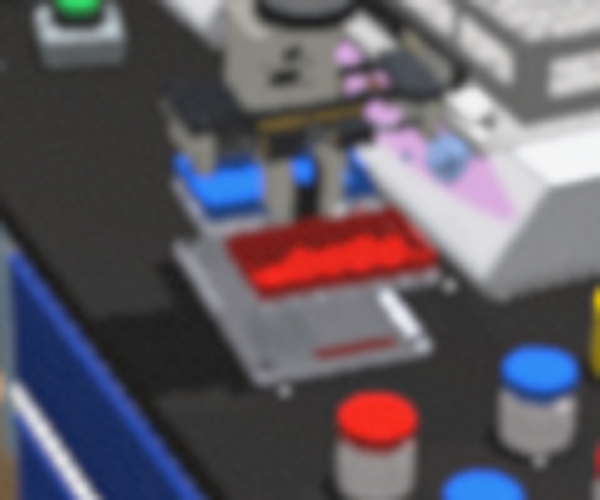

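The side crop shows the carrier held level above the base, its blue bin at the far (blue stripe) end. Now I'll lower it under force control.

Run:
```python
from h import *
t=np.array([.4772,-.0464,.062]); F0=status.read_state()["force"].copy()
z=.072; robot.move_straight([t[0],t[1],z],vel=.05)
while z>.061:
    z-=.001; robot.move_straight([t[0],t[1],z],vel=.02); s=status.read_state(); d=s["force"]-F0; print(round(z,4),s["ee_pos"].round(4),d.round(2),s["ft_torque"].round(2))
    if d[2]>6.5: break
robot.grip(.45); robot.sleep(.4); s=status.read_state(); print(s["force"],s["gripper_width"],s["t"])
p=s["ee_pos"]; robot.grip(1.0)
robot.move_straight([p[0],p[1],.30],vel=.15)
robot.reach([.47,-.05,.30],Rd(0))
f=grab("wrist","pics/w2.png"); np.savez("w2.npz",f=f); w=cloud(f); hsv=cv2.cvtColor(f["pixels"],cv2.COLOR_RGB2HSV)
reg=(abs(w[...,0]-.475)<.1)&(abs(w[...,1]+.045)<.125)
hm=reg&(w[...,2]>.07)&(w[...,2]<.09); h=w[hm]; print("handle",cv2.minAreaRect((h[:,:2]*1000).astype(np.float32)),np.median(h[:,2]))
m=reg&(hsv[...,1]>120)&(w[...,2]>.058)&(w[...,2]<.07); p=w[m]; print("rim",cv2.minAreaRect((p[:,:2]*1000).astype(np.float32)))
A=np.c_[p[:,:2]-p[:,:2].mean(0),np.ones(len(p))]; print("plane",np.linalg.lstsq(A,p[:,2],rcond=None)[0])
```

```text
0.071 [ 0.4772 -0.0464  0.071 ] [-0.1   0.66 -1.46] [-0.06  0.08  0.  ]
0.07 [ 0.4772 -0.0464  0.07  ] [-1.    1.66 -0.02] [-0.03  0.08  0.  ]
0.069 [ 0.4771 -0.0464  0.0689] [ 0.09  1.29 -0.12] [-0.09  0.09  0.02]
0.068 [ 0.4772 -0.0464  0.0679] [-0.31  1.22 -0.45] [-0.08  0.12 -0.06]
0.067 [ 0.4772 -0.0464  0.0669] [0.13 1.27 0.09] [-0.06  0.09  0.05]
0.066 [ 0.4771 -0.0464  0.0659] [-1.35  0.51  0.36] [-0.03  0.08  0.01]
0.065 [ 0.4771 -0.0464  0.0649] [0.36 0.83 1.28] [-0.11  0.1   0.  ]
0.064 [ 0.4771 -0.0464  0.0639] [-0.4  1.1  0.5] [-0.1   0.04  0.01]
0.063 [ 0.4769 -0.0464  0.063 ] [-2.38 -0.04  5.4 ] [-0.02  0.76 -0.05]
0.062 [ 0.4769 -0.0464  0.0628] [-6.65  1.25 20.85] [ 0.22  1.79 -0.08]
[ 0.56195468 -0.47073086 -0.26698788] 0.45092379158372725 15.6083
handle ((477.3167419433594, -46.37199401855469), (26.379003524780273, 19.84857940673828), 89.7790756225586) 0.07798799411400226
rim ((477.1966857910156, -46.72340393066406), (188.17945861816406, 132.27955627441406), 84.22666931152344)
plane [-0.00130696  0.00549729  0.06363937]
```

View pics/w2.png

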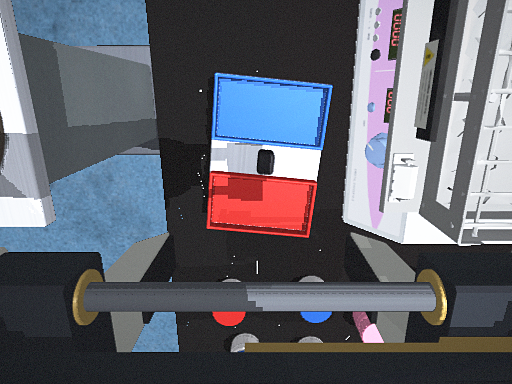

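Seated: rim centre (0.4772,-0.0467) at yaw -5.77°, handle top at 0.078 m and level, so it is fully home. In the picture, blue is at the top and the jars sit beyond the fingers. Next I'll re-measure the jars, then pick them one by one, closing along y so the fingers clear a neighbouring jar in the bin.

```bash
cat >> h.py <<'E'
def jars(save=None):
    f=grab("top",save); w=cloud(f); hsv=cv2.cvtColor(f["pixels"],cv2.COLOR_RGB2HSV); h=hsv[...,0].astype(int); out={}
    for n,k in(("blue",abs(h-112)<14),("red",(h<9)|(h>171))):
        m=k&(hsv[...,1]>110)&(w[...,2]>.046)&(w[...,2]<.062)&(w[...,1]<-.16)&(w[...,1]>-.62)&(w[...,0]<.72)
        c,l,st,_=cv2.connectedComponentsWithStats(m.astype(np.uint8)); L=[]
        for i in range(1,c):
            if st[i,4]>100:
                p=w[l==i]; o,r=cv2.minEnclosingCircle((p[:,:2]*1000).astype(np.float32)); L.append((np.array(o)/1000,round(r,1),np.median(p[:,2]).round(4)))
        out[n]=L
    return out
HC=np.array([.4772,-.0465]); TH=np.radians(-5.75)
def slot(col,sx):
    c,s=np.cos(TH),np.sin(TH); v=np.array([.031*sx,.057 if col=="blue" else -.057])
    return HC+np.array([c*v[0]-s*v[1],s*v[0]+c*v[1]])
E
python3 - <<'E'
from h import *
robot.reach([.45,.2,.3],Rd(0))
for k,v in jars("pics/top1.png").items(): print(k,v)
for b in(np.pi/2,-np.pi/2):
  for p in([.55,-.27,.036],[.443,-.376,.036],[.554,-.383,.036],[.423,-.273,.036],[*slot("blue",-1),.085],[*slot("red",1),.2],[*slot("blue",1),.2]):
    q=planner.ik(p,Rd(b+TH)); print(round(b,1),np.round(p,3),None if q is None else q.round(2))
print(status.read_state()["t"])
E
```

```text
blue [(array([ 0.54793658, -0.26520502]), 24.3, np.float64(0.0539)), (array([ 0.44370227, -0.3740224 ]), 24.0, np.float64(0.0538))]
red [(array([ 0.55180133, -0.38      ]), 24.0, np.float64(0.0538)), (array([ 0.42325656, -0.27047375]), 24.3, np.float64(0.054))]
1.6 [ 0.55  -0.27   0.036] [ 0.18  0.65  0.28  1.81 -0.26  0.71  2.07]
1.6 [ 0.443 -0.376  0.036] [ 0.35  0.63  0.38  1.9  -0.35  0.68  2.41]
1.6 [ 0.554 -0.383  0.036] [ 0.33  0.73  0.31  1.65 -0.29  0.81  2.24]
1.6 [ 0.423 -0.273  0.036] [ 0.21  0.53  0.35  2.09 -0.33  0.57  2.26]
1.6 [0.452 0.013 0.085] [-0.34  0.37  0.25  2.17 -0.16  0.62  1.49]
1.6 [ 0.502 -0.106  0.2  ] [-0.23  0.3   0.43  1.92 -0.15  0.95  1.74]
1.6 [0.514 0.007 0.2  ] [-0.37  0.29  0.32  1.91 -0.11  0.95  1.47]
-1.6 [ 0.55  -0.27   0.036] [-0.07  0.73  0.67  1.83 -0.62  0.8  -0.75]
-1.6 [ 0.443 -0.376  0.036] [ 0.14  0.7   0.7   1.92 -0.65  0.76 -0.45]
-1.6 [ 0.554 -0.383  0.036] [ 0.06  0.85  0.78  1.67 -0.72  0.93 -0.55]
-1.6 [ 0.423 -0.273  0.036] [-0.08  0.63  0.77  2.11 -0.72  0.68 -0.48]
-1.6 [0.452 0.013 0.085] [-0.63  0.42  0.63  2.19 -0.41  0.65 -1.38]
-1.6 [ 0.502 -0.106  0.2  ] [-0.51  0.36  0.82  1.94 -0.31  0.98 -1.22]
-1.6 [0.514 0.007 0.2  ] [-0.68  0.34  0.73  1.93 -0.27  0.97 -1.49]
19.625
```

All four jars are present, each with a 24 mm radius and tops at 54 mm. First jar.

```bash
cat >> h.py <<'E'
def stage(col,idx,sx):
    J=jars()[col]; J=sorted(J,key=lambda t:t[0][0]); o,r,z=J[idx]; print(col,o.round(4),r,z)
    assert abs(r-24)<1.5 and abs(z-.054)<.003
    R=Rd(-np.pi/2+TH); robot.grip(.78,20)
    robot.reach([*o,.16],R); robot.move_straight([*o,.075],vel=.15); robot.move_straight([*o,.036],vel=.06)
    robot.grip(0,20); s=status.read_state(); print("w",s["gripper_width"]*92,s["grasp_force"])
    assert abs(s["gripper_width"]*92-48)<4
    robot.move_straight([*o,.2],vel=.2)
    t=slot(col,sx); robot.move_straight([*t,.2],vel=.2)
    assert abs(status.read_state()["gripper_width"]*92-48)<4
    robot.move_straight([*t,.1],vel=.12); F0=status.read_state()["force"][2]; z=.09
    robot.move_straight([*t,z],vel=.04)
    while z>.0845:
        z-=.001; robot.move_straight([*t,z],vel=.03); d=status.read_state()["force"][2]-F0
        if d>3: break
    print("z",z,"dF",d)
    robot.grip(.78); robot.move_straight([*t,.13],vel=.06); robot.move_straight([*t,.22],vel=.2)
    robot.reach([.45,.2,.3],Rd(0))
    print("t",status.read_state()["t"],{k:[np.r_[a,c].round(3) for a,b,c in v] for k,v in jars().items()})
E
python3 - <<'E'
from h import *
stage("red",0,-1)
f=grab("top"); cv2.imwrite("pics/p1.png",cv2.resize(f["pixels"][180:260,210:400,::-1],None,fx=4,fy=4,interpolation=2))
E
```

```text
red [ 0.423  -0.2704] 24.0 0.0538
w 47.998726871442656 20.00036984682083
z 0.08399999999999999 dF 8.425219960032893
t 32.2333 {'blue': [array([ 0.548, -0.265,  0.054]), array([ 0.436, -0.338,  0.054])], 'red': [array([ 0.552, -0.381,  0.054])]}
```

View pics/p1.png

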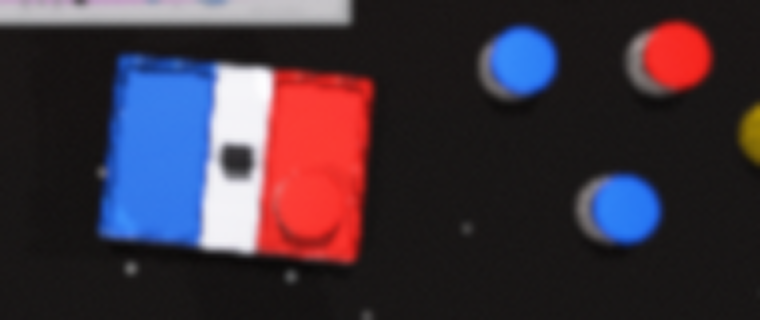

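The crop shows the red jar standing at (308,205) in the red bin. One blue jar has been knocked to (0.436,-0.338) and is still upright, and each pick re-measures. Continuing with the rest.

Run:
```python
from h import *
stage("blue",0,-1); stage("red",0,1); stage("blue",0,1)
f=grab("top"); cv2.imwrite("pics/p2.png",cv2.resize(f["pixels"][180:260,90:280,::-1],None,fx=4,fy=4,interpolation=2)); w=cloud(f)
im=f["pixels"];hsv=cv2.cvtColor(im,cv2.COLOR_RGB2HSV)
m=(w[...,2]>.092)&(w[...,2]<.115)&(abs(w[...,0]-.477)<.11)&(abs(w[...,1]+.046)<.12)&(hsv[...,1]>110)
n,l,st,_=cv2.connectedComponentsWithStats(m.astype(np.uint8))
c,s=np.cos(TH),np.sin(TH)
for i in range(1,n):
    if st[i,4]>60:
        p=w[l==i]; o,r=cv2.minEnclosingCircle((p[:,:2]*1000).astype(np.float32)); d=np.array(o)/1000-HC; print("in carrier",[round(1000*(c*d[0]+s*d[1]),1),round(1000*(-s*d[0]+c*d[1]),1)],r,np.median(p[:,2]),hsv[l==i][:,0].mean())
m=cv2.inRange(hsv,(50,100,60),(85,255,255)); m[:, 200:]=0
p=w[m>0]; p=p[p[:,2]>.046]; print("button",cv2.minEnclosingCircle((p[:,:2]*1000).astype(np.float32)),np.median(p[:,2]))
```

```text
blue [ 0.4367 -0.3382] 24.5 0.0541
w 47.48492447731816 20.00022143125534
z 0.08399999999999999 dF 12.913079790989002
t 45.5667 {'blue': [array([ 0.549, -0.266,  0.054])], 'red': [array([ 0.552, -0.38 ,  0.054])]}
red [ 0.5517 -0.3804] 24.0 0.0536
w 47.860630918209914 20.00020444393158
z 0.08399999999999999 dF 6.191098513590207
t 58.8167 {'blue': [array([ 0.548, -0.265,  0.054])], 'red': []}
blue [ 0.5486 -0.2656] 24.5 0.0538
w 47.87276981752989 20.00026434659958
z 0.08399999999999999 dF 8.874375796649728
t 71.425 {'blue': [], 'red': []}
in carrier [np.float64(30.7), np.float64(55.7)] 24.05434226989746 0.10237513451530861 108.91037735849056
in carrier [np.float64(31.2), np.float64(-57.5)] 23.85188102722168 0.10217550469216125 0.9952830188679245
in carrier [np.float64(-30.8), np.float64(56.2)] 24.151721954345703 0.10269869289945588 109.03720930232558
in carrier [np.float64(-30.6), np.float64(-58.1)] 23.94229507446289 0.10241721775583768 0.9954337899543378
button ((0.0, 0.0), 0.0) nan
  return _methods._mean(a, axis=axis, dtype=dtype,
  ret = ret.dtype.type(ret / rcount)
```

View pics/p2.png

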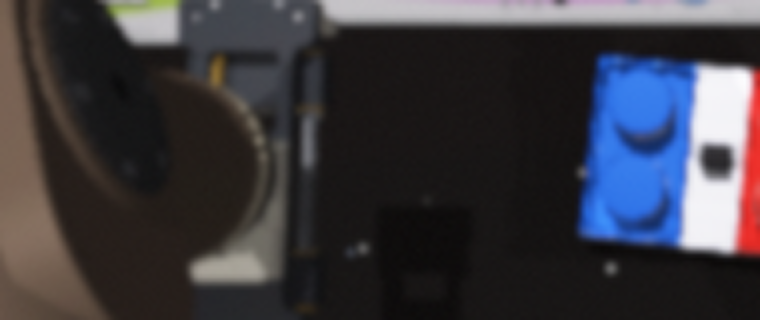

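All four jars are upright and within 2 mm of their slots. The arm hides the button in this crop, so I'll use the first top frame for it and its neighbours.

Run:
```python
from h import *
f=load("top0.npz"); w=cloud(f); hsv=cv2.cvtColor(f["pixels"],cv2.COLOR_RGB2HSV)
m=cv2.inRange(hsv,(50,100,60),(85,255,255))>0; m[:,200:]=0; m[:200]=0
p=w[m&(w[...,2]>.047)]; print(cv2.minEnclosingCircle((p[:,:2]*1000).astype(np.float32)),np.median(p,0),len(p))
b=np.median(p[:,:2],0); d=w[...,:2]-b; hi=(w[...,2]>.085)&(np.hypot(d[...,0],d[...,1])<.15)
for ang in range(0,180,15):
    a=np.radians(ang); u=d@[np.cos(a),np.sin(a)]; v=d@[-np.sin(a),np.cos(a)]
    q=planner.ik([*b,.06],Rd(a)); q2=planner.ik([*b,.06],Rd(a-np.pi))
    print(ang,((abs(u)<.11)&(abs(v)<.05)&hi).sum(),q is not None and q[6].round(2),q2 is not None and q2[6].round(2))
```

```text
((481.1998596191406, 412.3254699707031), 18.274415969848633) [0.48232508 0.4124699  0.05158895] 110
0 171 -0.43 1.65
15 136 -0.18 1.92
30 77 0.06 -2.68
45 57 0.3 -2.46
60 0 0.52 -2.25
75 0 0.73 -2.03
90 0 0.96 -1.8
105 0 1.19 -1.58
120 0 1.4 -1.36
135 23 1.62 -1.16
150 78 1.85 -0.91
165 97 2.07 -0.67
```

Run:
```python
from h import *
b=[.4817,.4123]; R=Rd(np.radians(75))
robot.grip(0,10)
robot.reach([*b,.16],R); robot.move_straight([*b,.075],vel=.1); robot.sleep(.2); F0=status.read_state()["force"][2]; z=.068
while z>.0525:
    robot.move_straight([*b,z],vel=.03); s=status.read_state(); d=s["force"][2]-F0; print(round(z,4),s["ee_pos"][2].round(4),round(d,2))
    if d>10: break
    z-=.001
robot.sleep(.3); print(status.read_state()["force"][2]-F0)
robot.move_straight([*b,.12],vel=.08)
robot.reach([.40,.25,.35],Rd(0)); robot.sleep(.3)
f=grab("top"); print(status.read_state()["t"]); w=cloud(f)
hsv=cv2.cvtColor(f["pixels"],cv2.COLOR_RGB2HSV); m=cv2.inRange(hsv,(50,100,60),(85,255,255))>0; m[:,200:]=0
print("btn",np.nanmedian(w[m],0) if m.any() else None)
g=grab("side")["pixels"]
cv2.imwrite("pics/end.png",np.vstack([cv2.resize(f["pixels"][170:260,100:320,::-1],(660,270)),cv2.resize(g[140:250,150:330,::-1],(540,330))[:, :540] if 0 else cv2.resize(g[140:240,130:350,::-1],(660,300))]))
```

```text
0.068 0.0677 -0.58
0.067 0.067 -0.22
0.066 0.0659 0.74
0.065 0.0649 -0.77
0.064 0.0639 -0.36
0.063 0.0631 1.35
0.062 0.0621 2.77
0.061 0.0611 2.8
0.06 0.0601 3.07
0.059 0.0591 4.28
0.058 0.0581 4.79
0.057 0.0574 6.88
0.056 0.0572 15.84
16.267682532729772
81.075
btn [0.47328531 0.40966031 0.05181914]
```

View pics/end.png

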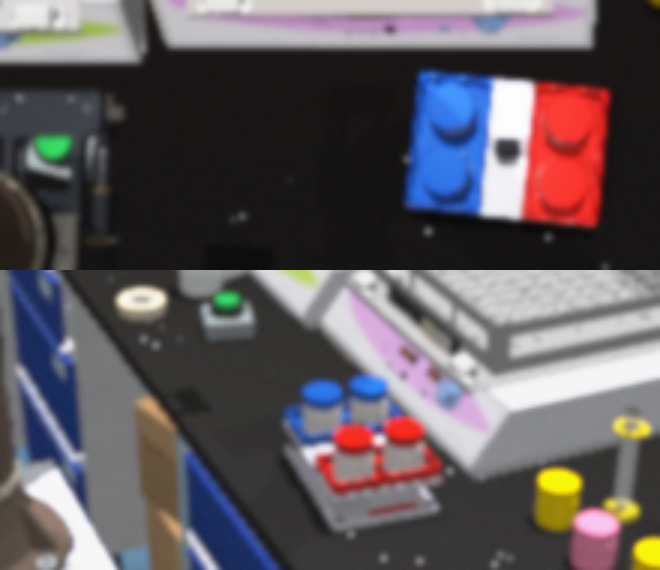

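Both views show the four jars upright in their own bins on the seated carrier. The button bottomed out (force rose to 16 N after 6 mm of travel) and is back up at 52 mm, and the arm is clear. Handing in.

```bash
python3 -c "
from station import finish_job; print(finish_job())"
```

```text
the job is handed in; nothing more can be done
None
```

The carrier is seated on the base, all four jars are standing in their own colour bins, the button was pressed right down and came back up, and the job is handed in; no verdict was shown.

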